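Find the pitch leaf that fits the clamp's screw

ROBOT

A 6-joint arm with a two-finger parallel gripper is mounted at the origin on the work surface. World frame = base frame: x ahead of the robot, y to its left, z up, the work surface at z = 0. Lengths are in m, angles in degrees, forces in N, time in s.
With the tool pointing down it reaches from about 0.35 to 0.85 m from the base axis. Payload 8.1 kg.
Tool frame: the origin (TCP) lies midway between the tips of the shut fingers; the grasp point (between the pads) lies 19 mm behind it; z points along the fingers, y is the line along which they close (so a half turn about z gives the same grasp; the last joint's range is limited). The gripper opens to 93 mm and grips with 3 to 60 N. Pads are 15 mm wide; open, the fingers measure 128 mm over their backs; the gripper's body (75 mm by 188 mm) begins 65 mm behind the grasp point.
Start: joints at [-73.018, 7.471, 85.268, -0, 87.261, -4.893], TCP at [0.224, -0.557, 0.219] pointing down, gripper open.
Joint ranges: [-169.43, 169.43], [-51.17, 129.36], [1.28, 143.12], [-76.62, 256.62], [0, 156.53], [-152.29, 152.29]. Speed limits (degrees/s): [136.94, 136.94, 159.86, 180, 180, 180].

INTERFACE

Orientations are given as a 3x3 rotation matrix whose columns are the frame's x, y, z axes.
In Python, from station import r gives the robot as it stands. Calls block until the motion is done:
- r.movep(position, orientation): joint-space move of the TCP to a pose.
- r.movel(position, frame=None, max_speed=0.15): straight line of the TCP; frame=None keeps the orientation; max_speed is the mean speed in m/s.
- r.movej(angles): joint-space move.
- r.grip(opening, effort=None): opening from 0.0 (shut) to 1.0 (fully open); effort is the grip in N (None keeps the last); returns when the fingers have stopped.
- r.pause(seconds).
- r.inverse_kinematics(position, orientation): joint angles nearest the present ones, or None.
- r.sense(): the state.
- r.grab_frame(name): name is "scene" or "top" or "wrist"; returns a dict with "frame" (480x640x3 uint8, red, green, blue), "fx", "fy", "cx", "cy" (pixels), "eye" and "attitude" of the camera in the world; the wrist camera has in their place "tool_from_camera" (4x4, takes a point from camera to tool coordinates, whose origin is the TCP and whose axes are the flange's). Camera axes: x right, y up, looking along -z (the intrinsics and any distortion apply to the point x, -y, -z); pixel columns grow to the right and rows downward; lengths in m; the calibration is good to about 2 mm. A picture is of the moment at which its call begins: read the wrist's pose just before it. There is no depth.
A pose or a line that the arm cannot do raises r.PlanningError and nothing moves.
- r.job_done(): hands the job in; it is judged then, once.
The state is a dict: "time": time; "q": joint angles; "joint_velocities": joint speeds; "joint_torque": joint torques, N m; "tool_pos": TCP position; "orientation": TCP orientation; "force": force on the tool from outside, world axes, zero at the start; "wrist_torque": the same for the moment, N m; "finger_gap": opening from 0.0 (shut) to 1.0 (fully open); "gripper_force": force on a finger pad.
Only numpy, scipy, OpenCV 4.12 (cv2) and the standard library are available. Lean on these libraries where they do the work, as an engineer would, in place of code of your own. Each camera call takes 0.05 s, during which the arm holds its last target. There are 200 camera calls.

TASK

Find out which pitch leaf fits the screw in the red clamp: lay a leaf on one of the clamp's flat ways and push its teeth squarely and lightly into the thread, feeling along for the grooves, and if it does not go fully home put it back flat on the bench and try another. Leave the leaf that fits lying flat on the way, fully home in the thread, with the other leaves lying flat on the bench, tabs up. Never force the screw and leave everything else where it is.

Things in the scene. Friction and masses are not known exactly. Their poses are not given: they have to be found in the camera images.
- clamp: Red steel screw clamp on the bench, screw along its y. Origin: on the bench, under the middle of the open thread; z up. Screw axis 52.5 mm up. Two flat ways, tops 50 mm up, 21 to 66 mm either side (x) of the axis, the -x one towards the robot. Thread open from y -62 (nut block, 74 mm high) to +62 (sliding jaw, 96 mm high). Where along y its grooves lie is not known.
- screw_p: One of three fixed clamp screws: one is in the clamp, two are spares in a wooden cradle 140 and 192 mm behind it; which is which varies. 36 mm over the crests, 60 degree V thread, 0.65 pitches deep, crest flats 1/4 pitch; pitch 6, 8 or 10 mm, each another, not told. Tommy bar at -y end, top 50 mm over the axis. Origin: on the axis, mid-thread (not tied to the grooves); y along it.
- screw_q: One of three fixed clamp screws: one is in the clamp, two are spares in a wooden cradle 140 and 192 mm behind it; which is which varies. 36 mm over the crests, 60 degree V thread, 0.65 pitches deep, crest flats 1/4 pitch; pitch 6, 8 or 10 mm, each another, not told. Tommy bar at -y end, top 50 mm over the axis. Origin: on the axis, mid-thread (not tied to the grooves); y along it.
- screw_r: One of three fixed clamp screws: one is in the clamp, two are spares in a wooden cradle 140 and 192 mm behind it; which is which varies. 36 mm over the crests, 60 degree V thread, 0.65 pitches deep, crest flats 1/4 pitch; pitch 6, 8 or 10 mm, each another, not told. Tommy bar at -y end, top 50 mm over the axis. Origin: on the axis, mid-thread (not tied to the grooves); y along it.
- leaf_6_tab (a point): Steel pitch leaf, tooth pitch 6 mm, flat on the bench: plate 40 (x) by 50 (y) by 5 mm, 8 teeth of 60 degrees, 3.7 mm long, on its +x edge, 0.12 kg. At its -x edge an upright thumb tab, 6 mm thick (x), 28 wide (y), top 42 mm over the underside. This point: middle of the tab, 30 mm over the underside, to be gripped along x. x towards the teeth, z up.
- leaf_6_teeth (a point): Middle of the valley line between the teeth of that leaf, half-way up the plate: 37 mm ahead (+x) of its tab point, 27.5 mm lower, same axes. Fully home in a thread of its own pitch it lies 18.3 mm from the screw's axis; each mm off along the screw holds it 1.73 mm out (up to 3.4 mm, on the crests); in another pitch it rides about 3.4 mm out all along.
- leaf_8_tab (a point): Steel pitch leaf, tooth pitch 8 mm, flat on the bench: plate 40 (x) by 50 (y) by 5 mm, 6 teeth of 60 degrees, 4.9 mm long, on its +x edge, 0.12 kg. At its -x edge an upright thumb tab, 6 mm thick (x), 28 wide (y), top 42 mm over the underside. This point: middle of the tab, 30 mm over the underside, to be gripped along x. x towards the teeth, z up.
- leaf_8_teeth (a point): Middle of the valley line between the teeth of that leaf, half-way up the plate: 37 mm ahead (+x) of its tab point, 27.5 mm lower, same axes. Fully home in a thread of its own pitch it lies 18.4 mm from the screw's axis; each mm off along the screw holds it 1.73 mm out (up to 4.5 mm, on the crests); in another pitch it rides about 4.5 mm out all along.
- leaf_10_tab (a point): Steel pitch leaf, tooth pitch 10 mm, flat on the bench: plate 40 (x) by 50 (y) by 5 mm, 5 teeth of 60 degrees, 6.2 mm long, on its +x edge, 0.12 kg. At its -x edge an upright thumb tab, 6 mm thick (x), 28 wide (y), top 42 mm over the underside. This point: middle of the tab, 30 mm over the underside, to be gripped along x. x towards the teeth, z up.
- leaf_10_teeth (a point): Middle of the valley line between the teeth of that leaf, half-way up the plate: 37 mm ahead (+x) of its tab point, 27.5 mm lower, same axes. Fully home in a thread of its own pitch it lies 18.5 mm from the screw's axis; each mm off along the screw holds it 1.73 mm out (up to 5.6 mm, on the crests); in another pitch it rides about 5.6 mm out all along.
- brush: Bystander: white slicker brush, 175 mm long, 100 mm head. Origin under its centre.
- comb: Bystander: stainless comb, 190 x 40 mm, flat. Origin under its centre.
- chew_ring: Bystander: teal rubber ring, 92 mm across, 17 mm high. Origin under its centre.
- tub: Bystander: empty clear plastic tub, 130 x 190 x 65 mm. Origin under its centre.
- shampoo: Bystander: white bottle, 64 mm across, 170 mm tall. Origin under its centre.
- treat_jar: Bystander: amber jar with steel lid, 90 mm across, 120 mm tall. Origin under its centre.
- balm_tin: Bystander: flat aluminium tin, 62 mm across, 26 mm high. Origin under its centre.
Things that resemble listed ones, but are neither listed nor needed, are in the scene too. Leave any purple or yellow look-alike of the part that bears leaf_8_tab alone.

How it is judged:
By the outcome, as a careful person would: the job done as asked, in the order asked, and still so for the second after the job is handed in, with the robot touching nothing.
It also fails if it takes over 72 s, if anything falls off the work surface, if the arm or the gripper's body presses on something with over 40 N, if the wrist force passes 120 N, or if a joint passes its speed limit or range.

## Working session

There is one attempt and no reset: what is moved stays moved. The work goes in short steps, each a Python script; the robot and the scene stay as the last script left them, time stands still between calls to the robot, and variables do not carry over. Pictures are saved under pics/ and viewed, at most 10 in all, crops included, and the job is handed in when it is done.

```bash
ls; mkdir -p pics
python3 - <<'E'
from station import r
import cv2
for n in ("scene","top"):
    f=r.grab_frame(n); cv2.imwrite(f"pics/{n}0.png",f["frame"][:,:,::-1])
    print(n,f["fx"],f["fy"],f["cx"],f["cy"],f["eye"],f["attitude"],[k for k in f])
print(r.sense())
E
```

```text
pics
scene 546.746037209571 546.746037209571 328.32986933900696 235.23195394716623 [ 0.8820463  -0.61121177  1.16212142] [[ 0.86971181 -0.42494842  0.25103826]
 [ 0.49339925  0.73559069 -0.46418047]
 [ 0.01259135  0.52756533  0.84942114]] ['frame', 'fx', 'fy', 'cx', 'cy', 'eye', 'attitude']
top 471.97685522177346 471.97685522177346 320.16670166518077 245.6911053413294 [ 3.66301168e-01 -1.21824939e-04  1.15265252e+00] [[-0.00149998  0.98479681 -0.17370376]
 [-0.99999749 -0.00118791  0.00190046]
 [ 0.00166523  0.17370618  0.98479612]] ['frame', 'fx', 'fy', 'cx', 'cy', 'eye', 'attitude']
{'time': 0.1, 'q': array([-7.30174425e+01,  7.51010514e+00,  8.53243510e+01, -3.06933537e-05,
        8.72611370e+01, -4.89329925e+00]), 'joint_velocities': array([ 0.02108998, -0.07349349, -0.04187799, -0.06966623, -0.03202477,
       -0.03199807]), 'joint_torque': array([ 1.46041282e-03, -5.61341035e+01, -4.93096554e+01,  7.70891737e-02,
        2.91365886e-02, -5.89870160e-05]), 'tool_pos': array([ 0.22342362, -0.55628881,  0.21768682]), 'orientation': array([[ 9.27993366e-01,  3.72596396e-01, -4.87823405e-04],
       [ 3.72596689e-01, -9.27992005e-01,  1.59550552e-03],
       [ 1.41783388e-04, -1.66237992e-03, -9.99998608e-01]]), 'force': array([-0.19027417, -0.07596756, -0.91678978]), 'wrist_torque': array([-0.00637923, -0.03394281,  0.00353656]), 'gripper_force': 0.0, 'finger_gap': 1.0000960681483004}
```

View pics/top0.png

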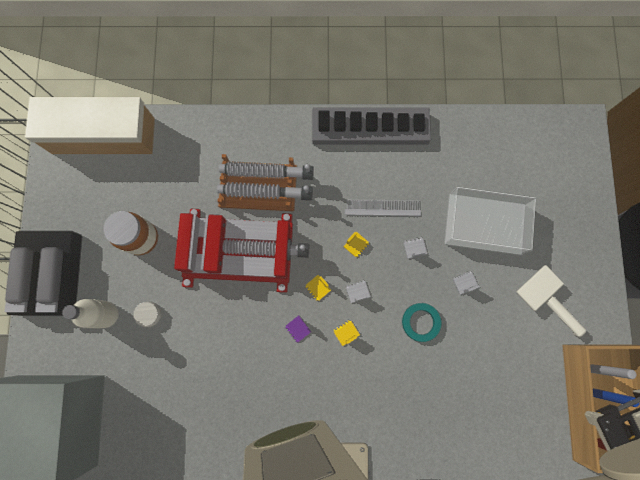

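View pics/scene0.png

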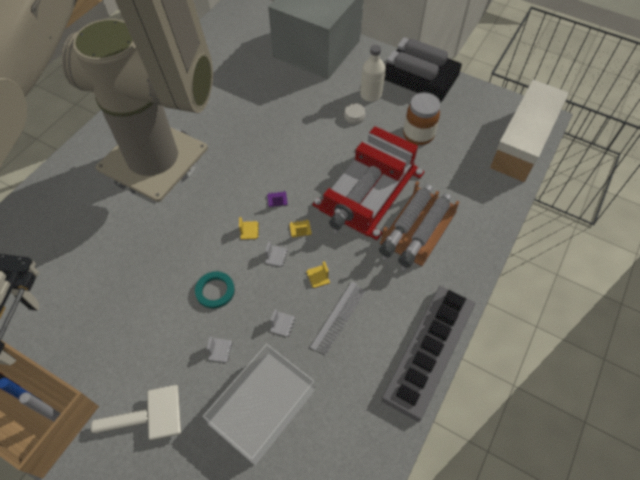

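```bash
cat > h.py <<'E'
from station import r
import numpy as np, cv2
def snap(name,out=None):
    s=r.sense(); f=r.grab_frame(name)
    if name=="wrist":
        T=np.eye(4);T[:3,:3]=s["orientation"];T[:3,3]=s["tool_pos"]
        C=T@np.array(f["tool_from_camera"]); f["eye"]=C[:3,3]; f["attitude"]=C[:3,:3]
    if out:
        cv2.imwrite(out,f["frame"][:,:,::-1]); np.save(out+".npy",{k:v for k,v in f.items()},allow_pickle=True)
    return f
def load(out): return np.load(out+".npy",allow_pickle=True).item()
def cast(f,u,v,z):
    d=np.array([(u-f["cx"])/f["fx"],-(v-f["cy"])/f["fy"],-1.]); d=np.array(f["attitude"])@d
    e=np.array(f["eye"]); return e+d*(z-e[2])/d[2]
def proj(f,p):
    c=np.array(f["attitude"]).T@(np.array(p)-np.array(f["eye"]))
    return f["cx"]-f["fx"]*c[0]/c[2], f["cy"]+f["fy"]*c[1]/c[2]
def down(yaw):
    # tool y axis horizontal at angle yaw (deg) from world x
    a=np.radians(yaw); y=np.array([np.cos(a),np.sin(a),0]); z=np.array([0,0,-1.]); return np.column_stack([np.cross(y,z),y,z])
E
python3 - <<'E'
from h import *
f=snap("top","pics/t1.png")
for n,u,v,z in [("A",415,247,.02),("B",358,291,.02),("C",466,282,.02),("clamp",250,248,.07),("nutR",285,248,.074),("cradle",265,190,.05)]: print(n,cast(f,u,v,z).round(3))
w=r.grab_frame("wrist"); print([k for k in w], w["fx"],w["cx"],w["cy"],w["tool_from_camera"])
E
```

```text
A [ 0.563 -0.233  0.02 ]
B [ 0.456 -0.093  0.02 ]
C [ 0.477 -0.353  0.02 ]
clamp [0.552 0.161 0.07 ]
nutR [0.551 0.079 0.074]
cradle [0.698 0.131 0.05 ]
['frame', 'fx', 'fy', 'cx', 'cy', 'tool_from_camera'] 378.9716992947779 318.4191053804236 236.95365743189367 [[-1.13055703e-03  9.65191729e-01  2.61540910e-01  7.22798996e-02]
 [ 9.99999245e-01  9.65264015e-04  7.60459723e-04 -8.59178930e-04]
 [ 4.81533405e-04  2.61541573e-01 -9.65192092e-01 -1.65216613e-01]
 [ 0.00000000e+00  0.00000000e+00  0.00000000e+00  1.00000000e+00]]
```

Run:
```python
from h import *
R=down(0)
ims=[]
for n,p in [("C",(.47,-.353,.13)),("A",(.556,-.233,.13)),("B",(.45,-.093,.13)),("K",(.54,.155,.2))]:
    r.movep(p,R); r.pause(.15); f=snap("wrist",f"pics/w{n}.png"); im=f["frame"][:,:,::-1]
    ims.append(im[90:390,120:520])
cv2.imwrite("pics/mos.png",np.vstack([np.hstack(ims[:2]),np.hstack(ims[2:])]))
print(r.sense()["time"],r.sense()["q"])
```

```text
4.6917 [ 1.06526445e+01  2.07101277e+00  9.29572675e+01 -1.15925165e-02
  8.50058344e+01  1.07661105e+01]
```

View pics/mos.png

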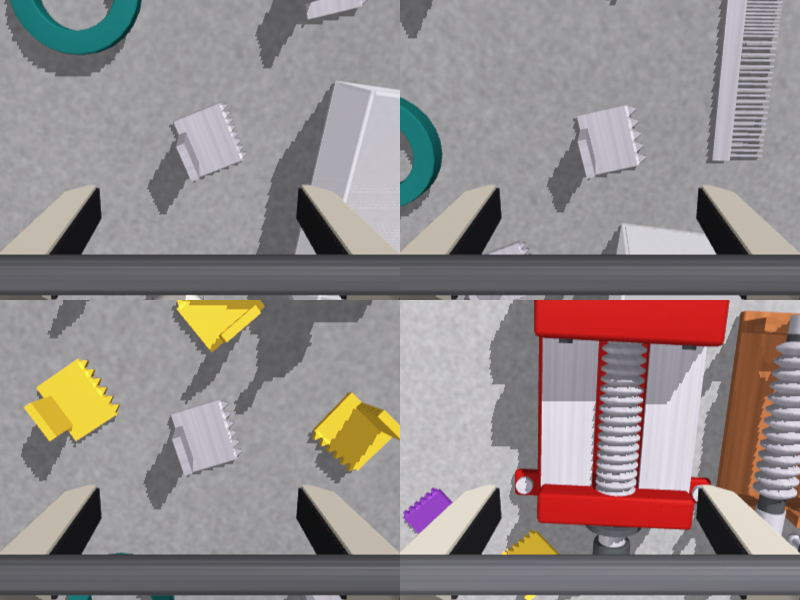

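The mosaic shows leaf C at (208,142), leaf A at (608,142) and leaf B at (205,437), all grey. The look-alikes are yellow at (75,400), (225,315) and (350,430), and purple at (428,508). The clamp screw is at (620,415) and runs up the picture. I'll check the teeth and the thread in one close crop.

Run:
```python
from h import *
def up(n,a,b,c,d,s): return cv2.resize(cv2.imread(f"pics/w{n}.png")[a:b,c:d],s,interpolation=cv2.INTER_CUBIC)
L=[up("C",180,280,280,380,(260,300)),up("A",180,280,285,385,(260,300)),up("B",180,280,280,380,(260,300))]
K=cv2.rotate(up("K",120,300,280,390,(330,540)),cv2.ROTATE_90_CLOCKWISE)[:300]
K=np.hstack([K,np.zeros((300,780-540,3),np.uint8)])
cv2.imwrite("pics/crop.png",np.vstack([np.hstack(L),K]))
```

```text
(no output)
```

View pics/crop.png

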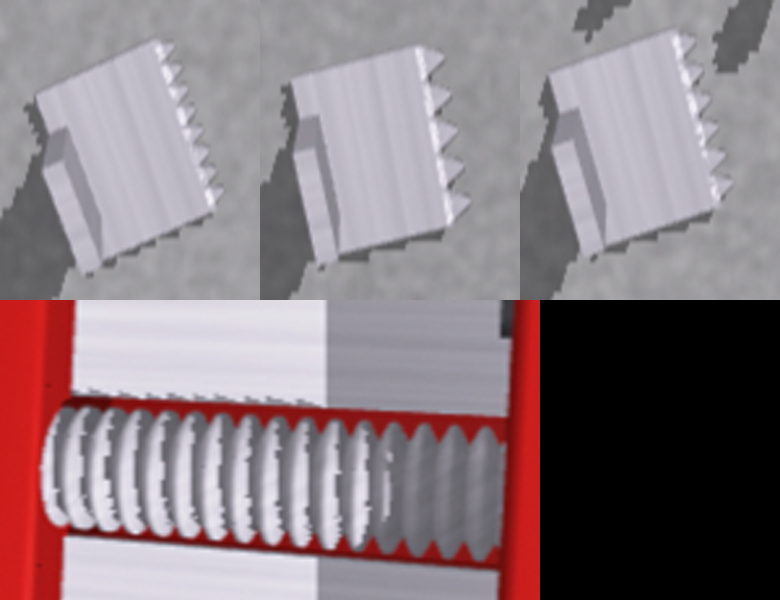

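Leaf C has 8 teeth (6 mm), leaf A has 5 (10 mm) and leaf B has 6 (8 mm). The clamp shows about 16 threads over 124 mm, so about 8 mm, and I'll try B first. Next I'll measure leaf B and the clamp.

Run:
```python
from h import *
B=load("pics/wB.png"); K=load("pics/wK.png")
c=lambda f,x,y,z: cast(f,280+x/2.6,180+y/3,z)
tab=[c(B,x-520,y,.042)[:2] for x,y in [(552,145),(572,140),(604,250),(582,258)]]
pl=[c(B,x-520,y,.005)[:2] for x,y in [(549,77),(680,30),(718,208)]]
tab=np.array(tab);pl=np.array(pl)
print("tab c",tab.mean(0),"len",np.linalg.norm(tab[1]-tab[2]),np.linalg.norm(tab[0]-tab[3]),"thk",np.linalg.norm(tab[0]-tab[1]))
print("plate",np.linalg.norm(pl[0]-pl[1]),np.linalg.norm(pl[1]-pl[2]),"yaw",np.degrees(np.arctan2(*(pl[1]-pl[0])[::-1])),np.degrees(np.arctan2(*(pl[1]-pl[2])[::-1]))-90,"tabyaw",np.degrees(np.arctan2(*(tab[1]-tab[2])[::-1]))-90)
a=np.radians(np.degrees(np.arctan2(*(pl[1]-pl[2])[::-1]))-90)
ex=np.array([np.cos(a),np.sin(a)]);mid=(pl[1]+pl[2])/2
print("plate->tab point",mid-37*ex*1e-3)
# contour rect check (mask)
hsv=cv2.cvtColor(K["frame"],cv2.COLOR_RGB2HSV); red=((hsv[...,1]>120)&((hsv[...,0]<8)|(hsv[...,0]>172)))
rows=[];crest=[]
for v in range(136,282):
    rr=red[v,250:440].astype(int); d=np.flatnonzero(np.diff(rr))+250.5
    rows.append((v,d))
for v,d in rows[::12]: print(v,d)
```

```text
tab c [ 0.43920578 -0.09653237] len 0.02793642760667321 0.02852093043742147 thk 0.005446309349488373
plate 0.04083424932867203 0.04929362628766623 yaw 17.25049759225943 14.526360287302708 tabyaw 17.275293688131313
plate->tab point [ 0.43877517 -0.09558113]
136 [258.5 262.5 318.5 322.5 363.5 369.5]
148 [258.5 261.5 317.5 321.5 364.5 368.5]
160 [258.5 261.5 317.5 321.5 365.5 367.5]
172 [258.5 261.5 316.5 324.5 363.5 366.5]
184 [257.5 261.5 315.5 322.5 359.5 365.5]
196 [257.5 260.5 315.5 318.5 359.5 364.5]
208 [257.5 260.5 314.5 318.5 361.5 363.5]
220 [257.5 260.5 314.5 321.5 360.5 362.5]
232 [257.5 260.5 313.5 317.5 355.5 361.5]
244 [257.5 260.5 312.5 316.5 358.5 360.5]
256 [257.5 260.5 312.5 317.5 357.5 359.5]
268 [259.5 311.5 315.5 355.5 358.5 410.5 427.5]
280 [250.5 316.5 354.5 394.5 408.5 411.5]
```

Run:
```python
from h import *
from scipy.optimize import least_squares
K=load("pics/wK.png")
hsv=cv2.cvtColor(K["frame"],cv2.COLOR_RGB2HSV); red=((hsv[...,1]>120)&((hsv[...,0]<8)|(hsv[...,0]>172)))
E={1:[],2:[],5:[]};S=[]
for v in range(134,262):
    d=np.flatnonzero(np.diff(red[v,250:440].astype(int)))+250.5
    if len(d)<6: continue
    for i in E: E[i].append(cast(K,d[i],v,.05))
    S.append((v,d[3],cast(K,d[3],v,.056)))
for i in E:
    p=np.array(E[i]); m,b=np.polyfit(p[:,1],p[:,0],1); print(i,"x at y=.155",m*.155+b,"slope deg",np.degrees(np.arctan(m)),"resid",np.std(p[:,0]-m*p[:,1]-b))
p=np.array(E[2]);m,b=np.polyfit(p[:,1],p[:,0],1)
s=np.array([q for _,_,q in S]); off=(s[:,0]-m*s[:,1]-b)*1e3
y=s[:,1]*1e3
print("pitch fit:")
for P in np.arange(5.5,11,.25):
    A=np.column_stack([np.ones_like(y),y,np.cos(2*np.pi*y/P),np.sin(2*np.pi*y/P)]); x,res,_,_=np.linalg.lstsq(A,off,rcond=None)
    print(P,res.round(1),np.hypot(*x[2:]).round(2), "crest y(screw-left max near) ",(np.arctan2(-x[3],-x[2])*P/2/np.pi).round(2))
# nut and jaw inner edges on top
for u in (270,290,310): 
    col=red[:,u]; d=np.flatnonzero(np.diff(col[60:300].astype(int)))+60.5; print(u,d)
```

```text
1 x at y=.155 0.4899080986495395 slope deg 3.334942836031538 resid 0.0003201698220748881
2 x at y=.155 0.5346114106457783 slope deg 4.317312992714264 resid 0.003966260228565656
5 x at y=.155 0.5762407421956138 slope deg 3.305202952823473 resid 0.0003585309286370319
pitch fit:
5.5 [231.3] 0.04 crest y(screw-left max near)  2.47
5.75 [231.] 0.08 crest y(screw-left max near)  -2.08
6.0 [231.1] 0.07 crest y(screw-left max near)  2.4
6.25 [228.7] 0.21 crest y(screw-left max near)  -1.79
6.5 [230.9] 0.1 crest y(screw-left max near)  1.72
6.75 [230.4] 0.13 crest y(screw-left max near)  0.78
7.0 [226.2] 0.29 crest y(screw-left max near)  -1.58
7.25 [228.5] 0.22 crest y(screw-left max near)  -1.96
7.5 [179.8] 0.9 crest y(screw-left max near)  -2.65
7.75 [56.8] 1.67 crest y(screw-left max near)  -1.17
8.0 [68.9] 1.61 crest y(screw-left max near)  0.86
8.25 [175.] 0.94 crest y(screw-left max near)  3.18
8.5 [221.8] 0.39 crest y(screw-left max near)  -3.3
8.75 [223.6] 0.35 crest y(screw-left max near)  -1.61
9.0 [225.7] 0.3 crest y(screw-left max near)  1.24
9.25 [228.7] 0.21 crest y(screw-left max near)  4.3
9.5 [229.1] 0.19 crest y(screw-left max near)  -1.8
9.75 [229.9] 0.16 crest y(screw-left max near)  2.12
10.0 [230.6] 0.12 crest y(screw-left max near)  -3.83
10.25 [230.4] 0.13 crest y(screw-left max near)  0.22
10.5 [230.1] 0.15 crest y(screw-left max near)  -5.13
10.75 [230.2] 0.14 crest y(screw-left max near)  0.42
270 [ 74.5 127.5 273.5]
290 [ 75.5 129.5 274.5]
310 [ 77.5 129.5 275.5]
```

```bash
cat >> h.py <<'E'
YAW=-3.3; a_=np.radians(YAW); EX=np.array([np.cos(a_),np.sin(a_),0]); EY=np.array([-np.sin(a_),np.cos(a_),0])
P0=np.array([.5555,.155,0])   # a point on the screw axis (xy)
E
python3 - <<'E'
from h import *
K=load("pics/wK.png")
for u,v in ((290,274.5),(310,275.5)): print("nut",((cast(K,u,v,.074)-P0)@EY).round(4))
for u,v in ((290,129.5),(310,129.5)): print("jaw",((cast(K,u,v,.096)-P0)@EY).round(4),((cast(K,u,v,.05)-P0)@EY).round(4))
hsv=cv2.cvtColor(K["frame"],cv2.COLOR_RGB2HSV); red=((hsv[...,1]>120)&((hsv[...,0]<8)|(hsv[...,0]>172)))
Y=[];X=[]
for v in range(134,262):
    d=np.flatnonzero(np.diff(red[v,250:440].astype(int)))+250.5
    d=d[(d>315.6)&(d<335)] if v<210 else d[(d>315)&(d<335)]
    if len(d)==0: continue
    p=cast(K,d[0],v,.0555)-P0; Y.append(p@EY*1e3); X.append(p@EX*1e3)
Y=np.array(Y);X=np.array(X); 
for P in (7.8,7.9,8.0):
    k=(abs(Y)<30)&(abs(X+16)<6); A=np.column_stack([np.ones(k.sum()),np.cos(2*np.pi*Y[k]/P),np.sin(2*np.pi*Y[k]/P)])
    x,res,_,_=np.linalg.lstsq(A,X[k],rcond=None); print(P,res,x,"crest y mm",np.arctan2(-x[2],-x[1])*P/2/np.pi, k.sum())
print([(round(a,1),round(b,1)) for a,b in zip(Y,X) if abs(a)<20])
q=r.sense()
E
```

```text
nut -0.041
nut -0.041
jaw 0.0727 0.0731
jaw 0.0734 0.0739
7.8 [19.86719469] [-16.17382052   0.73790826   1.17841972] crest y mm -2.644506878326498 70
7.9 [17.12064192] [-16.16953334   0.8034753    1.17513946] crest y mm -2.729043903473058 70
8.0 [18.10438014] [-16.16742616   0.83918916   1.14700512] crest y mm -2.804233571108453 70
[(np.float64(19.3), np.float64(-16.6)), (np.float64(18.6), np.float64(-15.7)), (np.float64(17.8), np.float64(-14.0)), (np.float64(17.0), np.float64(-14.0)), (np.float64(16.1), np.float64(-14.7)), (np.float64(15.2), np.float64(-16.3)), (np.float64(14.3), np.float64(-17.1)), (np.float64(13.5), np.float64(-17.1)), (np.float64(12.6), np.float64(-17.0)), (np.float64(11.8), np.float64(-17.0)), (np.float64(11.0), np.float64(-16.1)), (np.float64(10.2), np.float64(-15.2)), (np.float64(9.4), np.float64(-14.4)), (np.float64(8.6), np.float64(-14.3)), (np.float64(7.6), np.float64(-15.9)), (np.float64(6.7), np.float64(-16.7)), (np.float64(5.8), np.float64(-17.5)), (np.float64(5.0), np.float64(-17.4)), (np.float64(4.1), np.float64(-17.4)), (np.float64(3.3), np.float64(-1
[... 328 characters left out ...]
-4.4), np.float64(-16.9)), (np.float64(-5.2), np.float64(-16.0)), (np.float64(-6.1), np.float64(-15.2)), (np.float64(-6.9), np.float64(-14.3)), (np.float64(-7.8), np.float64(-15.9)), (np.float64(-8.7), np.float64(-16.7)), (np.float64(-9.7), np.float64(-17.5)), (np.float64(-10.5), np.float64(-17.4)), (np.float64(-11.4), np.float64(-17.4)), (np.float64(-12.2), np.float64(-16.5)), (np.float64(-13.1), np.float64(-16.5)), (np.float64(-13.9), np.float64(-15.6)), (np.float64(-14.8), np.float64(-14.7)), (np.float64(-15.7), np.float64(-16.3)), (np.float64(-16.7), np.float64(-17.1)), (np.float64(-17.5), np.float64(-17.1)), (np.float64(-18.4), np.float64(-17.0)), (np.float64(-19.3), np.float64(-17.0))]
```

Run:
```python
from h import *
R=down(16.5); t=np.array([.439,-.096,0])
r.movep(t+[0,0,.10],R); r.grip(.35,25)
r.movel(t+[0,0,.012],max_speed=.1); r.grip(0,25)
s=r.sense(); print(s["time"],s["finger_gap"]*93,s["gripper_force"],s["tool_pos"],s["force"])
r.movel(t+[0,0,.14],max_speed=.15)
C=P0+EY*.013-EX*(.030+.037)
r.movep(C+[0,0,.14],down(YAW)); r.pause(.2)
s=r.sense(); print(s["time"],s["finger_gap"]*93,s["tool_pos"],s["force"],s["wrist_torque"])
f=snap("wrist","pics/w2.png"); cv2.imwrite("pics/w2c.png",f["frame"][40:400,100:540,::-1])
```

```text
8.45 5.973645388541314 24.99862164258957 [ 0.4392018  -0.09604422  0.01225074] [-0.34285382 -0.26366163  2.06158043]
10.7083 5.7422716261243405 [0.48958949 0.17063416 0.13999008] [-0.36394339  0.17104786 -2.15819178] [-0.08159373 -0.07893356 -0.02530559]
```

View pics/w2c.png

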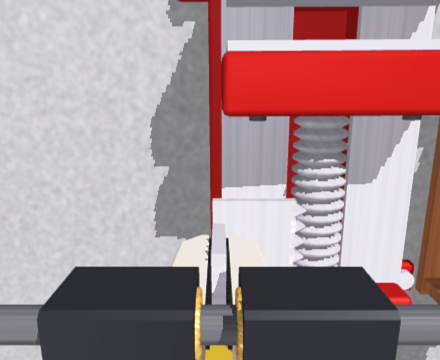

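The leaf is held by its tab at (218,240), with its teeth at (300,225) facing the screw. Now I'll lower it onto the way and feel for the grooves.

```bash
cat >> h.py <<'E'
def rel():
    s=r.sense(); p=s["tool_pos"]-P0; return p@EX*1e3, p@EY*1e3, s["tool_pos"][2]*1e3
def tgt(x,y,z): return P0+EX*x/1e3+EY*y/1e3+np.array([0,0,z/1e3])
def frc(b):
    r.pause(.06); f=np.mean([r.sense()["force"] for _ in range(3)],0)-b; return f@EX,f@EY,f[2]
E
python3 - <<'E'
from h import *
b=r.sense()["force"]
r.movel(tgt(-67,13,65),max_speed=.08); r.pause(.15); b=r.sense()["force"]; np.save("b.npy",b)
z=65.
while z>59:
    z-=.5; r.movel(tgt(-67,13,z),max_speed=.02); F=frc(b)
    if F[2]>2: break
print("z",z,np.round(F,2),np.round(rel(),2),r.sense()["time"])
E
```

```text
z 62.0 [-1.84 -1.12  4.15] [-66.88  13.07  62.28] 13.8417
```

Run:
```python
from h import *
b=np.load("b.npy")
r.movel(tgt(-67,13,62.2),max_speed=.02); F0=frc(b); print("F0",np.round(F0,2))
x,y=-67.,13.
for i in range(40):
    x+= .8 if x<-62 else .4
    r.movel(tgt(x,y,62.2),max_speed=.03); F=frc(b); q=rel()
    print(round(x,1),round(y,2),np.round(F,1),np.round(q,2))
    y+=np.clip(.08*(F[1]) if abs(F[1])>1.5 else 0,-.5,.5)
    if F[0]<-8: break
print(r.sense()["time"],r.sense()["finger_gap"]*93)
```

```text
F0 [-0.38 -1.44  2.58]
-66.2 13.0 [-3.  -0.5  5.3] [-66.27  13.04  62.28]
-65.4 13.0 [-3.9 -1.2  6. ] [-65.41  13.07  62.28]
-64.6 13.0 [-4.8 -0.4  5.9] [-64.58  13.04  62.27]
-63.8 13.0 [-4.7  0.   6.7] [-63.82  13.03  62.26]
-63.0 13.0 [-3.8 -0.7  6.9] [-63.04  13.04  62.27]
-62.2 13.0 [-4.7 -0.2  6.6] [-62.22  13.04  62.27]
-61.4 13.0 [-4.9 -0.7  6.2] [-61.43  13.02  62.27]
-61.0 13.0 [-4.  -0.2  7. ] [-61.13  13.01  62.24]
-60.6 13.0 [-4.5 -0.9  6.7] [-60.71  13.01  62.29]
-60.2 13.0 [-4.8 -0.7  7.6] [-60.33  13.02  62.27]
-59.8 13.0 [-5.5  0.2  7.3] [-59.96  13.02  62.24]
-59.4 13.0 [-5.3 -0.1  7.1] [-59.53  13.05  62.27]
-59.0 13.0 [-4.5 -0.3  7.7] [-59.11  13.02  62.26]
-58.6 13.0 [-5.3 -1.   6.8] [-58.74  13.04  62.27]
-58.2 13.0 [-4.8  0.2  7.7] [-58.33  13.    62.25]
-57.8 13.0 [-5.1 -0.9  7.4] [-57.93  13.03  62.28]
-57.4 13.0 [-5.1 -0.5  7. ] [-57.52  13.01  62.28]
-57.0 13.0 [-4.1 -0.9  7. ] [-57.13  13.02  62.27]
-56.6 13.0 [-4.1 -0.7  6.8] [-56.73  13.04  62.27]
-56.2 13.0 [-4.9 -0.1  6.6] [-56.31  13.02  62.28]
-55.8 13.0 [-4.9 -0.9  7.9] [-55.93  13.02  62.26]
-55.4 13.0 [-5.2 -0.5  7.4] [-55.52  13.02  62.28]
-55.0 13.0 [-4.5  0.1  6.8] [-55.11  13.01  62.29]
-54.6 13.0 [-4.9 -1.   7.2] [-54.75  13.05  62.27]
-54.2 13.0 [-4.7  0.3  7. ] [-54.32  13.01  62.26]
-53.8 13.0 [-5.9 -0.3  7.5] [-54.1   13.02  62.29]
-53.4 13.0 [-7.2 -0.  10.4] [-54.06  13.02  62.3 ]
-53.0 13.0 [-9.7 -1.  11.9] [-54.    13.03  62.3 ]
22.7833 6.021775226040008
```

Run:
```python
from h import *
b=np.load("b.npy")
for y in (13.5,13.0,12.5,13.0):
    r.movel(tgt(-53.4,y,62.2),max_speed=.02); F=frc(b); print(y,np.round(F,1),np.round(rel(),2))
r.movel(tgt(-53.8,13.0,62.2),max_speed=.02); print(np.round(frc(b),1),np.round(rel(),2))
r.grip(.2,10); r.pause(.1); print(r.sense()["finger_gap"]*93,np.round(rel(),2))
r.movel(tgt(-54,13,135),max_speed=.1)
r.movep(tgt(-50,0,200),down(YAW)); r.pause(.1)
f=snap("wrist","pics/w3.png"); snap("top","pics/t3.png")
cv2.imwrite("pics/w3c.png",cv2.resize(f["frame"][90:340,220:470,::-1],(580,580),interpolation=cv2.INTER_CUBIC))
print(r.sense()["time"],proj(f,tgt(0,13,52)),proj(f,tgt(-18.4,13,52)))
```

```text
13.5 [-8.3 -3.7 10.6] [-54.03  13.06  62.29]
13.0 [-7.3 -1.   9.4] [-54.01  12.98  62.28]
12.5 [-6.5  0.3  8.2] [-53.88  12.79  62.26]
13.0 [-7.  -1.9  8.6] [-53.85  12.86  62.28]
[-4.4 -1.5  8.3] [-53.85  12.87  62.28]
18.70695317709961 [-53.79  13.    62.14]
26.35 (np.float64(380.58746947089804), np.float64(208.68898642214222)) (np.float64(358.529464960232), np.float64(208.7022107949728))
```

View pics/w3c.png

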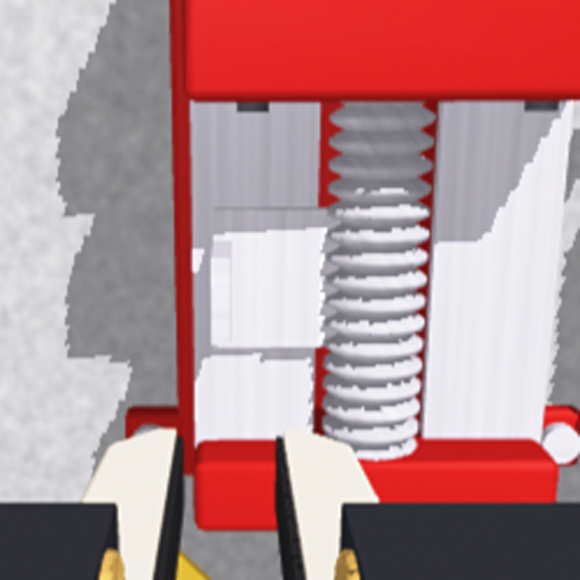

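The leaf lies flat on the way at about (265,280) with its teeth in the thread. The probe suggested a bit more depth towards -y, so I'll re-grip lightly and feel for the deepest point.

Run:
```python
from h import *
r.movep(tgt(-53.8,12.9,135),down(YAW)); r.movel(tgt(-53.8,12.9,66),max_speed=.1); r.pause(.15); b=r.sense()["force"]
r.movel(tgt(-53.8,12.9,62.4),max_speed=.03); r.grip(0,15); print(np.round(frc(b),1),np.round(rel(),2))
for x,y in [(-53,12.9),(-52.8,12.4),(-52.8,12.0),(-52.8,11.6),(-52.8,12.2),(-52.8,12.8),(-52.8,13.2),(-52.8,13.6),(-52.8,13.0),(-52.8,12.6)]:
    r.movel(tgt(x,y,62.4),max_speed=.02); F=frc(b); print(x,y,np.round(F,1),np.round(rel(),2))
print(r.sense()["time"])
```

```text
[-0.9  0.7  0.3] [-53.91  12.94  62.41]
-53 12.9 [-6.3  0.   5.4] [-53.86  12.91  62.43]
-52.8 12.4 [-6.7  1.8  5.9] [-53.83  12.86  62.45]
-52.8 12.0 [-6.5  4.4  5.3] [-53.8   12.79  62.48]
-52.8 11.6 [-5.4  5.1  4.4] [-53.79  12.69  62.5 ]
-52.8 12.2 [-6.8  2.8  4. ] [-53.78  12.81  62.46]
-52.8 12.8 [-6.6  0.1  6.5] [-53.83  12.94  62.45]
-52.8 13.2 [-6.7 -1.4  6.5] [-53.81  12.98  62.46]
-52.8 13.6 [-8.1 -2.5  7.6] [-53.82  13.04  62.47]
-52.8 13.0 [-6.2  0.   5.7] [-53.81  12.93  62.44]
-52.8 12.6 [-6.8  1.9  5.5] [-53.8   12.9   62.45]
31.4917
```

It resists equally on both sides around y 12.9 and goes no deeper, so the leaf is fully home. Releasing and checking.

Run:
```python
from h import *
r.movel(tgt(-53.6,12.9,62.4),max_speed=.02); r.grip(.2,10); r.pause(.1)
r.movel(tgt(-53.8,12.9,135),max_speed=.1)
r.movep((.45,-.02,.25),down(YAW)); r.movep((.36,-.3,.3),down(-40)); r.pause(.2)
f=snap("top","pics/t4.png"); snap("scene","pics/s4.png")
a=cv2.imread("pics/t4.png")[190:350,170:490]
cv2.imwrite("pics/t4c.png",cv2.resize(a,(800,400),interpolation=cv2.INTER_CUBIC))
d=cv2.absdiff(cv2.imread("pics/t4.png"),cv2.imread("pics/t1.png"))
print(r.sense()["time"])
```

```text
35.55
```

View pics/t4c.png

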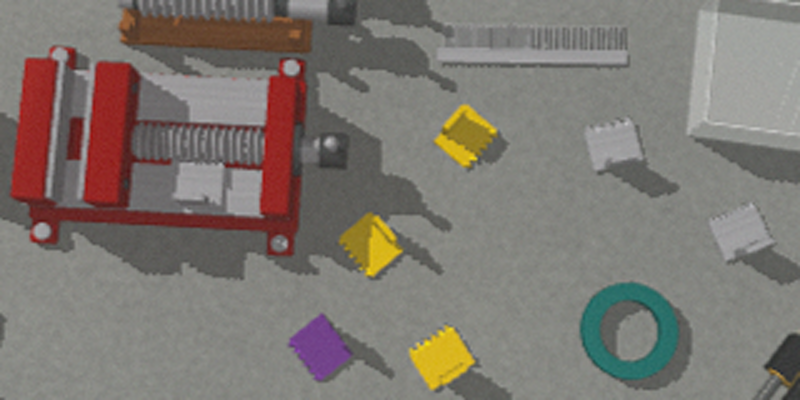

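View pics/s4.png

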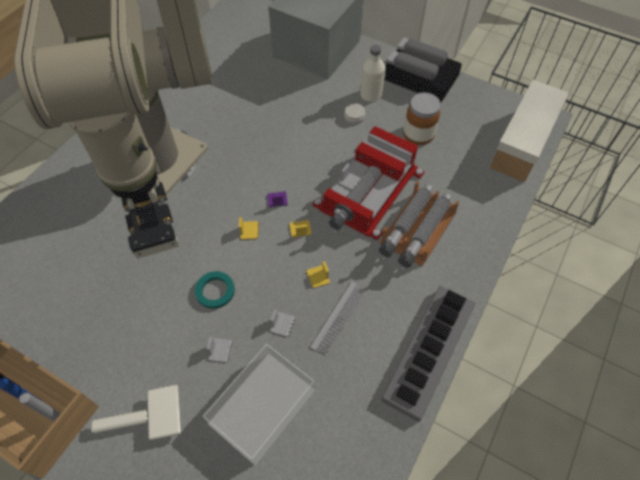

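The top crop shows the leaf flat on the way at (200,183), against the thread. The other two grey leaves are where they were at (613,145) and (740,232), and everything else is unmoved.

```bash
python3 -c "
from station import r
print(r.job_done())"
```

```text
the job is handed in; nothing more can be done
None
```

The 8 mm leaf fits the clamp screw: it is lying flat on the -x way, fully home in the thread, with the other two leaves and everything else left where they were, and the job is handed in at about 36 s.

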